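# Seat the filter drawer and hold the microscope's shutter open

## Task

Get the light on the live worm under the stereo microscope: first push the open filter drawer in the side of its light base fully home until it clicks in, because the shutter must stay shut until the filter is in. Then pull the spring-return shutter out by its blue tab until the white line across the tab stands on the red rider, and keep holding it there: the job finishes with you still holding the shutter open on the mark. Leave the dish on the stage and the jar, dropper bottle and beaker on the bench where they stand.

Things in the scene. Friction and masses are not known exactly. Their poses are not given: they have to be found in the camera images.
- microscope: Stereo microscope, fixed; light-grey base 300 (x) x 320 (y) x 82 mm, black column, 450 mm high; head, knobs included, within 85 mm of the origin in y, 120 mm above the stage; eyepieces to -x. Origin: centre of the base's underside, z up. Its +y side face (y = 160 mm) has two bays, 70 mm either side of the middle: filter drawer and shutter, in either order.
- filter_front (a point): Centre of the outer face of the drawer's flat upright black front plate: 86 mm wide, 40 high (24 to 64 mm above the bench), small green tag in its middle; behind it an aluminium tray with a round green filter. Axes as the microscope's: y points out of the base, the way it opens. Home, this face is 16 mm out of the base's side face, against a flat black surround 100 mm wide.
- filter_drawer (a joint): How far the filter drawer is out, in m: 0 is home against its stop, 0.065 fully out; it starts 24 to 52 mm open. Slides with about 1 N of friction; a ball catch takes about 5 N of push from 10 mm before home, is passed 4 mm before home, and then draws the drawer in and keeps it there; let go short of that, the drawer creeps out again to about 10 mm.
- shutter_tab (a point): Centre of the shutter's upright blue tab: 14 mm thick (x), 18 wide (y), 48 high (38 to 86 mm above the bench), nothing above it; 32 mm out of the base's side face when shut. Axes as the microscope's; it is pulled along +y. White line across its top and foot at this point's y. It slides between fixed black rails, 19 mm either side, tops 38 mm above the bench, ends 90 mm out of the base.
- shutter_slide (a joint): How far the shutter slide is pulled out, in m: 0 shut (spring-held), 0.046 at its end stop. A spring pulls it shut with about 3.3 N when shut, rising by 1.1 N per 10 mm; let go, it snaps shut.
- rider_mark (a point): The mark: centre of the top of a red rider fixed beside the rail on the tab's +x side, 11 (x) x 10 (y) x 13 mm, top 41 mm above the bench, 26 mm in x from the tab's path, 16 to 34 mm farther out (y) than the shut tab. Axes as the microscope's. The line is on the mark when tab and rider have the same y in the microscope's frame.
- dish: Open clear petri dish with the worm, 90 mm across, 14 mm high, loose on the round lit stage plate on top of the base (85 mm above the bench); origin at the centre of its underside. Bystander.
- jar: Specimen jar with green lid, 56 mm across, 85 mm high, loose on the bench; origin at the centre of its underside. Bystander.
- dropper: Amber dropper bottle with red cap, 40 mm across, 105 mm high, loose on the bench; origin at the centre of its underside. Bystander.
- beaker: Small glass beaker, 64 mm across, 75 mm high, loose on the bench; origin at the centre of its underside. Bystander.

How it is judged:
By the outcome, as a careful person would: the job done as asked, in the order asked, and still so for the second after the job is handed in, while the arm keeps its last pose, push and grip.
It also fails if it takes over 48 s, if anything falls off the work surface, if the arm or the gripper's body presses on something with over 40 N, if the wrist force passes 120 N, or if a joint passes its speed limit or range.

## Robot

A 6-joint arm with a two-finger parallel gripper is mounted at the origin on the work surface. World frame = base frame: x ahead of the robot, y to its left, z up, the work surface at z = 0. Lengths are in m, angles in rad, forces in N, time in s.
With the tool pointing down it reaches from about 0.3 to 0.85 m from the base axis. Payload 5.4 kg.
Tool frame: the origin (TCP) lies at the very end of the fingers, on their centre line; the grasp point (between the pads) lies 19 mm behind it; z points along the fingers, y is the line along which they close (so a half turn about z gives the same grasp; the last joint's range is limited). The gripper opens to 85 mm and grips with 20 to 120 N. Pads are 22 mm wide; open, the fingers measure 114 mm over their backs; the gripper's body (76 mm by 85 mm) begins 54 mm behind the grasp point. The pads swing forward as they close: fully open they stand 13 mm farther back than shut.
Start: joints at [-1.417, 0.158, 1.597, -0, 1.386, -0.21], TCP at [0.205, -0.537, 0.231] pointing down, gripper open.
Joint ranges: [-2.91, 2.91], [-0.94, 2.29], [0.18, 2.7], [-1.29, 4.43], [0.17, 2.64], [-3, 3]. Speed limits (rad/s): [2.57, 2.57, 3.14, 3.14, 3.14, 3.14].

## Interface

Orientations are given as a unit quaternion [w, x, y, z].
In Python, from workcell import bot, viewer, nets gives the robot as it stands.
- The arm moves only by the tool jog_arm, never from a script. Its argument "motion" is a list of rows, each an object of numbers: "tx", "ty", "tz": the shift along the world's x, y, z each as a share of 20 cm, from -1 to 1; "yaw": the turn about the world's z as a share of 180 degrees, from -1 to 1; "fingers": the closure, from -1 (fully open) to 1 (shut). A call has 1 to 20 rows; each row is the pose to reach, as a shift and turn from the pose commanded when the call began, turning the shorter way round; what a row does not reach only later rows make up. A row lasts 1/12 s, in which the tool goes at most 41.7 mm and 7.16 degrees, less where a joint would pass 70% of its speed; a pose out of reach is approached as far as the arm can. A call with a number of a shift or a turn outside -1 to 1 is refused whole. A call with a gripper value outside its range is refused whole. The fingers move at their own pace and stop on an object; "newtons" is the grip in N (left out, the last holds). Time passes only in rows, so rows that repeat a pose let the fingers close. It gives the time, the measured TCP pose, the force, the opening and the grip force at its end, in the units of the state.
- bot.observe(): the state, without advancing time (a new reading comes with each control period).
- viewer.camera(name): name is "scene" or "top"; returns the picture (480x640x3 uint8, red, green, blue); there is no depth.
- viewer.camera_params(name): a dict with "mtx" (3x3 intrinsics, pixels), "R" (3x3) and "t" (3): a world point X has camera coordinates R X + t. Camera axes: x right, y down, z forward; pixel columns grow to the right and rows downward; lengths in m; the calibration is good to about 2 mm. A picture is of the moment at which its call begins. camera_params takes no time and is no camera call.
- bot.job_done(): hands the job in; it is judged then, once.
Trained networks look in the newest picture that a camera, given by its name, has taken for a name from the list of things; names that differ only in an ending like _2 or _b are one class to them, and where a whole thing is asked for, a point or a joint stands for the part that bears it (a point fixed in the world has none). Each returns a list of dicts, best first, with "score" (0 to 1); they miss things now and then, are a little off and sometimes report something else, mostly with a low value. They report only what shows in the picture. A call takes as long as a camera call.
- nets.recognise(query, camera): "position" ([x, y, z] in m, in world coordinates, good to about 4 mm: the middle of the surface that is visible of it).
The state is a dict: "t": time; "joints": joint angles; "joint_velocities": joint speeds; "effort": joint torques, N m; "tool_pos": TCP position; "tcp_rot": TCP orientation; "ft_force": force on the tool from outside, world axes, zero at the start; "torque": the same for the moment, N m; "grip_width": opening from 0.0 (shut) to 1.0 (fully open); "gripper_force": force on a finger pad.
Only numpy, scipy, OpenCV 4.12 (cv2) and the standard library are available. Lean on these libraries where they do the work, as an engineer would, in place of code of your own. Each camera call takes 0.05 s, during which the arm holds its last target. There are 200 camera calls.

## Working session

There is one attempt and no reset: what is moved stays moved. The work goes in short steps, Python scripts to look and compute and a tool call to move; the robot and the scene stay as the last step left them, time stands still between calls to the robot, and variables do not carry over. Pictures are saved under pics/ and viewed, at most 10 in all, crops included, and the job is handed in when it is done.

Besides the shell and the picture viewer there is one more tool, called after "Emit:" as name(argument=value, ...), one argument or row to a line, values as JSON. jog_arm: Moves the arm, as the interface text tells. Shift numbers are shares of 20 cm and turn numbers shares of 180 degrees, none past 1 either way. Its arguments: {"type":"object","properties":{"motion":{"type":"array","items":{"type":"object","properties":{"tx":{"type":"number"},"ty":{"type":"number"},"tz":{"type":"number"},"yaw":{"type":"number"},"fingers":{"type":"number"}}}},"newtons":{"type":"number"}},"required":["motion"]}

```bash
mkdir -p pics; python3 - <<'E'
from workcell import bot, viewer, nets
import cv2, numpy as np
for c in ("scene","top"):
    im=viewer.camera(c); cv2.imwrite(f"pics/{c}0.png",im[:,:,::-1])
    p=viewer.camera_params(c); print(c,p["mtx"].tolist(),np.round(p["R"],4).tolist(),np.round(p["t"],4).tolist())
    for q in ["microscope","filter_front","shutter_tab","rider_mark","dish","jar","dropper","beaker"]:
        try: print(q,[(round(d["score"],2),np.round(d["position"],4).tolist()) for d in nets.recognise(q,c)[:2]])
        except Exception as e: print(q,e)
print(bot.observe())
E
```

```text
scene [[487.11216778024306, 0.0, 313.66910582560274], [0.0, 487.11216778024306, 239.39797960339968], [0.0, 0.0, 1.0]] [[-0.3562, 0.9343, -0.0149], [0.8251, 0.307, -0.4744], [-0.4386, -0.1813, -0.8802]] [0.1816, -0.4551, 1.0971]
microscope [(0.95, [0.6547, -0.2071, 0.2297])]
filter_front [(0.9, [0.5083, -0.0852, 0.0401]), (0.4, [0.6434, -0.0546, 0.0514])]
shutter_tab [(0.83, [0.6443, -0.0562, 0.0506])]
rider_mark [(0.22, [0.4859, 0.263, 0.0636])]
dish [(0.92, [0.6046, -0.2665, 0.0875])]
jar [(0.57, [0.5831, 0.2878, 0.0804])]
dropper [(0.75, [0.4855, 0.2604, 0.0637])]
beaker [(0.89, [0.6874, 0.2596, 0.0374])]
top [[581.8267088875103, 0.0, 324.32382449341156], [0.0, 581.8267088875103, 237.51059225456262], [0.0, 0.0, 1.0]] [[-0.0012, -1.0, 0.0049], [-0.978, 0.0002, -0.2084], [0.2084, -0.005, -0.978]] [0.0396, 0.5842, 0.8944]
microscope [(0.87, [0.5894, -0.2187, 0.2446])]
filter_front [(0.95, [0.4995, -0.0919, 0.0326])]
shutter_tab [(0.81, [0.6324, -0.0578, 0.0438])]
rider_mark [(0.41, [0.654, -0.0335, 0.0379])]
dish [(0.77, [0.5861, -0.2516, 0.087])]
jar [(0.88, [0.563, 0.2829, 0.0821])]
[... 178 characters left out ...]
([-1.41715315e+00,  1.58400697e-01,  1.59699238e+00, -8.85018486e-06,
        1.38621421e+00, -2.10110742e-01]), 'joint_velocities': array([-6.06518357e-04, -1.28831204e-03,  3.26716571e-05,  1.26227523e-03,
        1.62939462e-03,  2.62680992e-04]), 'effort': array([ 2.64067712e-03, -3.96000159e+01, -3.31707144e+01, -5.33166462e-05,
        4.62519747e-04,  2.35409388e-06]), 'tool_pos': array([ 0.20454552, -0.53736912,  0.23130257]), 'tcp_rot': array([-7.43849248e-06,  9.83505782e-01,  1.80876690e-01, -4.14157932e-06]), 'ft_force': array([-1.20102366, -0.05020203, -0.98539724]), 'torque': array([-0.01220261, -0.01903345,  0.00918616]), 'gripper_force': 0.0, 'grip_width': 1.0015759541983684}
```

View pics/scene0.png

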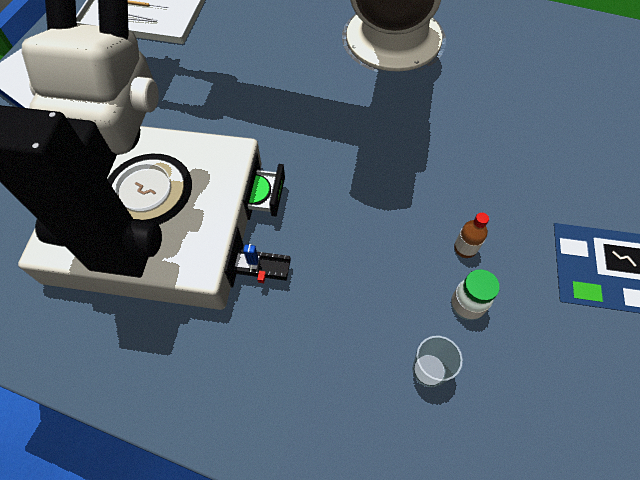

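View pics/top0.png

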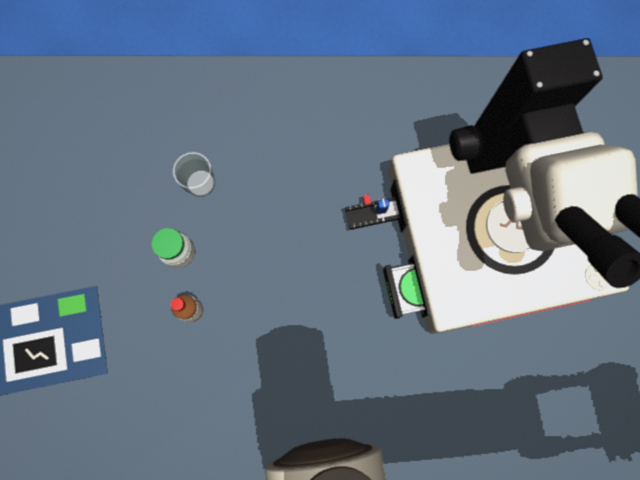

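The drawer is the bay at small x (top view about 395,292). The shutter is at larger x, with its blue tab near (383,205) and the rider near (367,200). The base is yawed about 12°, and I'll zoom in to measure it.

```bash
cat > h.py <<'E'
from workcell import bot, viewer, nets
import cv2, numpy as np
def ray(c,u,v,z):
    p=viewer.camera_params(c);R=np.array(p["R"]);t=np.array(p["t"])
    d=R.T@np.linalg.solve(np.array(p["mtx"]),[u,v,1.]);o=-R.T@t
    return o+d*(z-o[2])/d[2]
def proj(c,X):
    p=viewer.camera_params(c);x=np.array(p["mtx"])@(np.array(p["R"])@X+p["t"]);return x[:2]/x[2]
def crop(c,im,r0,c0,h,w,s,name):
    a=cv2.resize(im[r0:r0+h,c0:c0+w,::-1],None,fx=s,fy=s,interpolation=cv2.INTER_CUBIC);return a
E
python3 - <<'E'
from h import *
a=cv2.imread("pics/top0.png")[180:330,330:450]; b=cv2.imread("pics/scene0.png")[150:290,220:310]
A=cv2.resize(a,None,fx=4,fy=4,interpolation=3)[:600]; cv2.imwrite("pics/c1.png",A)
B=cv2.resize(b,None,fx=4,fy=4,interpolation=3); cv2.imwrite("pics/c2.png",B)
for u,v in [(395,155),(435,330),(628,287)]: print(np.round(ray("top",u,v,.082),4))
E
```

```text
[ 0.7197 -0.0781  0.082 ]
[ 0.4327 -0.1327  0.082 ]
[ 0.4997 -0.4411  0.082 ]
```

View pics/c1.png

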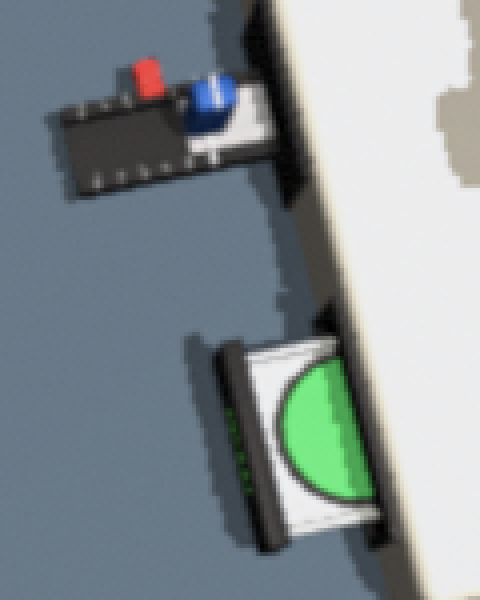

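View pics/c2.png

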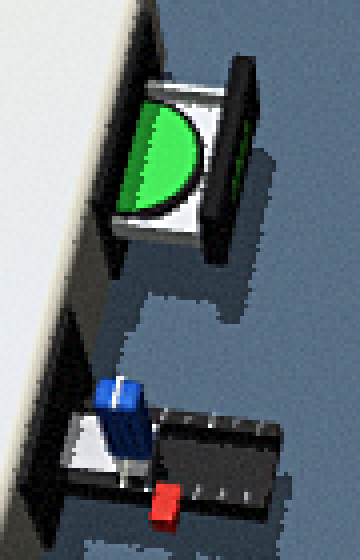

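Readings from the crops (×4, offsets (330,180) and (220,150)):
- **Top view:** tab top at about (213,92), rider top at (150,74), plate outer top edge from (222,346) to (262,548).
- **Scene view:** tab top at about (121,395), rider top at (167,495), plate outer top edge from (255,60) to (225,262).

```bash
python3 - <<'E'
from h import *
T=lambda u,v,z:np.round(ray("top",330+u/4-.4,180+v/4-.4,z),4)
S=lambda u,v,z:np.round(ray("scene",220+u/4-.4,150+v/4-.4,z),4)
print("tab",T(214,90,.086),S(120,393,.086))
print("rider",T(150,74,.041),S(167,495,.041))
print("plate T",T(218,346,.064),T(260,550,.064))
print("plate S",S(257,58,.064),S(226,262,.064))
print("rail ends T",T(62,113,.038),T(75,197,.038)," S",S(280,425,.038),S(268,518,.038))
print("railside T",T(62,113,.038),T(272,72,.038))
print("baseedge T",T(275,0,.080),T(425,600,.080), "S", S(135,0,.08),S(0,450,.08))
E
```

```text
tab [ 0.6377 -0.0561  0.086 ] [ 0.6376 -0.0558  0.086 ]
rider [ 0.6572 -0.0339  0.041 ] [ 0.6538 -0.0342  0.041 ]
plate T [ 0.5362 -0.0577  0.064 ] [ 0.454  -0.0726  0.064 ]
plate S [ 0.4563 -0.0754  0.064 ] [ 0.5573 -0.0474  0.064 ]
rail ends T [0.6409 0.0036 0.038 ] [ 0.6042 -0.0016  0.038 ]  S [ 0.6077 -0.0044  0.038 ] [0.6477 0.0068 0.038 ]
railside T [0.6409 0.0036 0.038 ] [ 0.659  -0.0863  0.038 ]
baseedge T [ 0.6777 -0.0827  0.08  ] [ 0.4334 -0.1344  0.08  ] S [ 0.4566 -0.1318  0.08  ] [ 0.6736 -0.0909  0.08  ]
```

```bash
python3 - <<'E'
from h import *
for z in (.3,.35,.4,.45): print(z,ray("top",622,268,z).round(3),ray("scene",112,5,z).round(3),ray("scene",60,5,z).round(3))
E
```

```text
0.3 [ 0.496 -0.321  0.3  ] [ 0.439 -0.333  0.3  ] [ 0.465 -0.404  0.3  ]
0.35 [ 0.488 -0.295  0.35 ] [ 0.492 -0.277  0.35 ] [ 0.515 -0.341  0.35 ]
0.4 [ 0.48  -0.268  0.4  ] [ 0.546 -0.222  0.4  ] [ 0.566 -0.277  0.4  ]
0.45 [ 0.472 -0.242  0.45 ] [ 0.599 -0.166  0.45 ] [ 0.616 -0.214  0.45 ]
```

Emit:
jog_arm(
  motion=[
    {"tx":0.4,"ty":1,"tz":0,"yaw":0.2,"fingers":1},
    {"tx":0.4,"ty":1,"tz":0,"yaw":0.2,"fingers":1},
    {"tx":0.4,"ty":1,"tz":0,"yaw":0.2,"fingers":1},
    {"tx":0.4,"ty":1,"tz":0,"yaw":0.2,"fingers":1},
    {"tx":0.4,"ty":1,"tz":0,"yaw":0.2,"fingers":1},
    {"tx":0.4,"ty":1,"tz":0,"yaw":0.2,"fingers":1},
  ],
  newtons=60,
)

```text
t: 1.4
tool_pos: [0.2862, -0.3325, 0.231]
tcp_rot: [-0.001, 0.877, 0.48, 0.001]
ft_force: [-0.3, -0.3, -0.4]
grip_width: 0.146
gripper_force: 0.0
```

Emit:
jog_arm(
  motion=[
    {"tx":0.2,"ty":1,"tz":0,"yaw":0.247,"fingers":1},
    {"tx":0.2,"ty":1,"tz":0,"yaw":0.247,"fingers":1},
    {"tx":0.2,"ty":1,"tz":0,"yaw":0.247,"fingers":1},
    {"tx":0.2,"ty":1,"tz":0,"yaw":0.247,"fingers":1},
    {"tx":0.2,"ty":1,"tz":0,"yaw":0.247,"fingers":1},
    {"tx":0.2,"ty":1,"tz":0,"yaw":0.247,"fingers":1},
    {"tx":0.2,"ty":1,"tz":0,"yaw":0.247,"fingers":1},
    {"tx":0.2,"ty":1,"tz":0,"yaw":0.247,"fingers":1},
  ],
)

```text
t: 2.07
tool_pos: [0.3249, -0.137, 0.2316]
tcp_rot: [0.001, 0.633, 0.774, -0.0]
ft_force: [-0.1, 0.2, 0.8]
grip_width: -0.001
gripper_force: 0.0
```

Emit:
jog_arm(
  motion=[
    {"tx":0.2,"ty":0.735},
    {"tx":0.2,"ty":0.735},
    {"tx":0.2,"ty":0.735},
    {"tx":0.2,"ty":0.735},
    {"tx":0.775,"ty":0.735,"tz":-0.5},
    {"tx":0.775,"ty":0.735,"tz":-0.5},
    {"tx":0.775,"ty":0.735,"tz":-0.5},
    {"tx":0.775,"ty":0.735,"tz":-0.5},
    {"tx":0.775,"ty":0.735,"tz":-0.965},
    {"tx":0.775,"ty":0.735,"tz":-0.965},
    {"tx":0.775,"ty":0.735,"tz":-0.965},
    {"tx":0.775,"ty":0.735,"tz":-0.965},
    {"tx":0.775,"ty":0.735,"tz":-0.965},
    {"tx":0.775,"ty":0.735,"tz":-0.965},
  ],
)

```text
validation failed for argument at $.mo...
```

```bash
python3 - <<'E'
from h import *
im=viewer.camera("top"); A=cv2.resize(im[170:340,320:470,::-1],None,fx=3.5,fy=3.5,interpolation=3); cv2.imwrite("pics/c3.png",A); print(bot.observe()["tool_pos"])
E
```

```text
[ 0.32474016 -0.13737086  0.23151617]
```

View pics/c3.png

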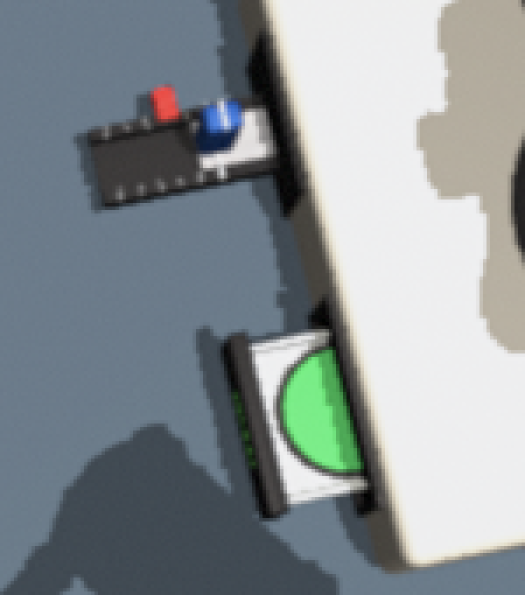

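The move was refused, probably because every row needs all its fields. The picture shows the scene unchanged, with the plate at about (250,425) in the crop.

Emit:
jog_arm(
  motion=[
    {"tx":0.2,"ty":0.735,"tz":0,"yaw":0,"fingers":1},
    {"tx":0.2,"ty":0.735,"tz":0,"yaw":0,"fingers":1},
    {"tx":0.2,"ty":0.735,"tz":0,"yaw":0,"fingers":1},
    {"tx":0.2,"ty":0.735,"tz":0,"yaw":0,"fingers":1},
    {"tx":0.775,"ty":0.735,"tz":-0.5,"yaw":0,"fingers":1},
    {"tx":0.775,"ty":0.735,"tz":-0.5,"yaw":0,"fingers":1},
    {"tx":0.775,"ty":0.735,"tz":-0.5,"yaw":0,"fingers":1},
    {"tx":0.775,"ty":0.735,"tz":-0.5,"yaw":0,"fingers":1},
    {"tx":0.775,"ty":0.735,"tz":-0.965,"yaw":0,"fingers":1},
    {"tx":0.775,"ty":0.735,"tz":-0.965,"yaw":0,"fingers":1},
    {"tx":0.775,"ty":0.735,"tz":-0.965,"yaw":0,"fingers":1},
    {"tx":0.775,"ty":0.735,"tz":-0.965,"yaw":0,"fingers":1},
    {"tx":0.775,"ty":0.735,"tz":-0.965,"yaw":0,"fingers":1},
  ],
)

```text
t: 3.2
tool_pos: [0.4801, 0.0091, 0.0393]
tcp_rot: [0.0, 0.635, 0.773, 0.0]
ft_force: [1.1, 0.8, 1.3]
grip_width: 0.0
gripper_force: 0.0
```

Emit:
jog_arm(
  motion=[
    {"tx":0.03,"ty":-0.147,"tz":0,"yaw":0,"fingers":1},
    {"tx":0.045,"ty":-0.221,"tz":0,"yaw":0,"fingers":1},
    {"tx":0.054,"ty":-0.27,"tz":0,"yaw":0,"fingers":1},
    {"tx":0.06,"ty":-0.3,"tz":0,"yaw":0,"fingers":1},
    {"tx":0.066,"ty":-0.33,"tz":0,"yaw":0,"fingers":1},
    {"tx":0.072,"ty":-0.36,"tz":0,"yaw":0,"fingers":1},
    {"tx":0.078,"ty":-0.39,"tz":0,"yaw":0,"fingers":1},
    {"tx":0.084,"ty":-0.42,"tz":0,"yaw":0,"fingers":1},
    {"tx":0.086,"ty":-0.43,"tz":0,"yaw":0,"fingers":1},
    {"tx":0.088,"ty":-0.44,"tz":0,"yaw":0,"fingers":1},
  ],
)

```text
t: 4.03
tool_pos: [0.4971, -0.0785, 0.0382]
tcp_rot: [-0.0, 0.634, 0.773, -0.0]
ft_force: [-0.4, 1.2, 1.2]
grip_width: -0.002
gripper_force: 0.5
```

Emit:
jog_arm(
  motion=[
    {"tx":0.003,"ty":-0.015,"tz":0,"yaw":0,"fingers":1},
    {"tx":0.006,"ty":-0.03,"tz":0,"yaw":0,"fingers":1},
    {"tx":0.006,"ty":-0.03,"tz":0,"yaw":0,"fingers":1},
  ],
)

```text
t: 4.28
tool_pos: [0.4982, -0.0839, 0.0382]
tcp_rot: [-0.001, 0.634, 0.773, 0.0]
ft_force: [0.9, 0.3, -0.3]
grip_width: 0.002
gripper_force: 0.5
```

Emit:
jog_arm(
  motion=[
    {"tx":0.003,"ty":-0.015,"tz":0,"yaw":0,"fingers":1},
    {"tx":0.004,"ty":-0.02,"tz":0,"yaw":0,"fingers":1},
    {"tx":0.004,"ty":-0.02,"tz":0,"yaw":0,"fingers":1},
  ],
)

```text
t: 4.53
tool_pos: [0.4992, -0.0886, 0.0382]
tcp_rot: [0.0, 0.634, 0.773, -0.0]
ft_force: [-0.1, -0.1, -0.6]
grip_width: 0.001
gripper_force: 0.0
```

Emit:
jog_arm(
  motion=[
    {"tx":0.003,"ty":-0.015,"tz":0,"yaw":0,"fingers":1},
    {"tx":0.004,"ty":-0.02,"tz":0,"yaw":0,"fingers":1},
    {"tx":0.004,"ty":-0.02,"tz":0,"yaw":0,"fingers":1},
  ],
)

```text
t: 4.78
tool_pos: [0.4994, -0.0902, 0.0382]
tcp_rot: [-0.002, 0.634, 0.773, 0.001]
ft_force: [0.3, 11.8, 5.4]
grip_width: 0.004
gripper_force: 5.7
```

```bash
python3 - <<'E'
from h import *
im=viewer.camera("top"); A=cv2.resize(im[170:340,320:470,::-1],None,fx=3.5,fy=3.5,interpolation=3); cv2.imwrite("pics/c4.png",A); print(bot.observe()["tool_pos"])
E
```

```text
[ 0.49941286 -0.09024706  0.03816848]
```

View pics/c4.png

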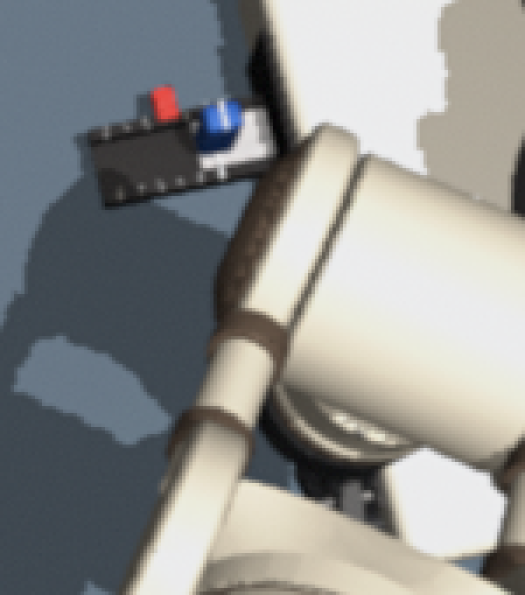

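The arm covers the drawer in this view. The force went from about 0 to 12 N with almost no travel, right where I expected the home stop. I'll press slightly more, back off and look.

Emit:
jog_arm(
  motion=[
    {"tx":0.002,"ty":-0.01,"tz":0,"yaw":0,"fingers":1},
    {"tx":0.002,"ty":-0.01,"tz":0,"yaw":0,"fingers":1},
  ],
)

```text
t: 5.0
tool_pos: [0.4994, -0.0903, 0.0381]
tcp_rot: [-0.004, 0.634, 0.773, 0.002]
ft_force: [-0.8, 18.8, 10.2]
grip_width: 0.002
gripper_force: 9.7
```

Emit:
jog_arm(
  motion=[
    {"tx":-0.03,"ty":0.15,"tz":0,"yaw":0,"fingers":1},
    {"tx":-0.09,"ty":0.45,"tz":0,"yaw":0,"fingers":1},
    {"tx":-0.09,"ty":0.45,"tz":0.2,"yaw":0,"fingers":1},
    {"tx":-0.09,"ty":0.45,"tz":0.5,"yaw":0,"fingers":0.2},
    {"tx":-0.09,"ty":0.7,"tz":0.5,"yaw":0,"fingers":0.2},
    {"tx":0,"ty":0.9,"tz":0.5,"yaw":0,"fingers":0.2},
    {"tx":0,"ty":0.9,"tz":0.5,"yaw":0,"fingers":0.2},
  ],
)

```text
t: 5.58
tool_pos: [0.5026, 0.0886, 0.141]
tcp_rot: [0.002, 0.633, 0.774, 0.002]
ft_force: [0.9, -0.5, 0.4]
grip_width: 0.4
gripper_force: 0.0
```

```bash
python3 - <<'E'
from h import *
im=viewer.camera("top"); a=cv2.resize(im[170:340,320:470,::-1],None,fx=3.5,fy=3.5,interpolation=3)
im=viewer.camera("scene"); b=cv2.resize(im[150:290,220:310,::-1],None,fx=4,fy=4,interpolation=3)
c=np.zeros((600,760,3),np.uint8); c[:a.shape[0],:400]=a[:,:400]; c[:560,400:]=b
cv2.imwrite("pics/c5.png",c); o=bot.observe();print(o["tool_pos"],o["joints"],o["grip_width"])
E
```

```text
[0.50129664 0.08711498 0.13909812] [-6.55280186e-02  7.82076894e-02  1.87515022e+00 -5.17586459e-04
  1.18610302e+00 -2.66154507e-01] 0.40057071601764077
```

View pics/c5.png

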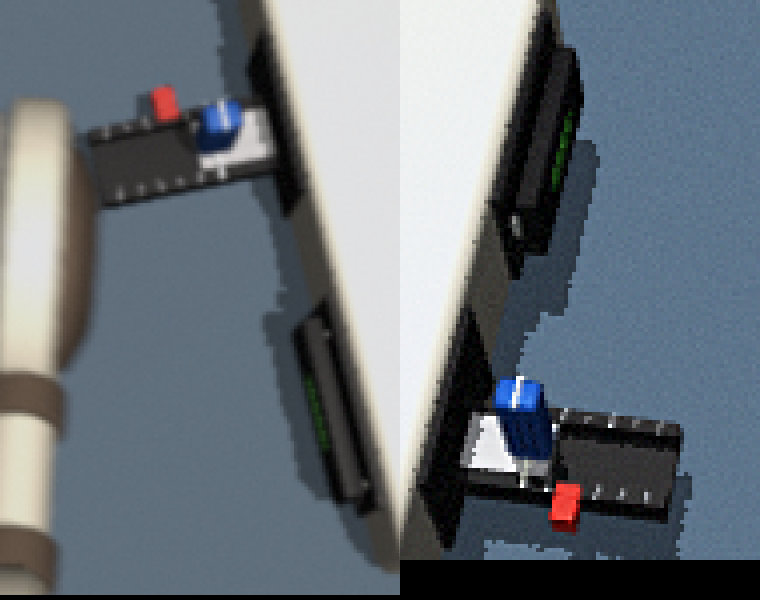

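The drawer is home: the plate sits against its surround and no tray shows. The tab hasn't moved, so next is the shutter tab.

Emit:
jog_arm(
  motion=[
    {"tx":0.3,"ty":-0.3,"tz":0.1,"yaw":0,"fingers":0},
    {"tx":0.3,"ty":-0.3,"tz":0.1,"yaw":0,"fingers":0},
    {"tx":0.68,"ty":-0.71,"tz":0.1,"yaw":0,"fingers":0},
    {"tx":0.68,"ty":-0.71,"tz":0.1,"yaw":0,"fingers":0},
    {"tx":0.68,"ty":-0.71,"tz":0.1,"yaw":0,"fingers":0},
    {"tx":0.68,"ty":-0.71,"tz":0.1,"yaw":0,"fingers":0},
    {"tx":0.68,"ty":-0.71,"tz":0.1,"yaw":0,"fingers":0},
    {"tx":0.68,"ty":-0.71,"tz":0.1,"yaw":0,"fingers":0},
  ],
)

```text
t: 6.35
tool_pos: [0.6354, -0.0572, 0.1573]
tcp_rot: [-0.001, 0.634, 0.773, -0.001]
ft_force: [0.1, -0.2, 0.0]
grip_width: 0.503
gripper_force: 0.0
```

Emit:
jog_arm(
  motion=[
    {"tx":0.011,"ty":0.005,"tz":-0.15,"yaw":0,"fingers":0},
    {"tx":0.011,"ty":0.005,"tz":-0.3,"yaw":0,"fingers":0},
    {"tx":0.011,"ty":0.005,"tz":-0.4,"yaw":0,"fingers":0},
    {"tx":0.011,"ty":0.005,"tz":-0.47,"yaw":0,"fingers":0},
    {"tx":0.011,"ty":0.005,"tz":-0.54,"yaw":0,"fingers":0},
    {"tx":0.011,"ty":0.005,"tz":-0.54,"yaw":0,"fingers":0},
  ],
)

```text
t: 6.85
tool_pos: [0.6363, -0.0545, 0.0474]
tcp_rot: [-0.002, 0.634, 0.774, -0.001]
ft_force: [-0.9, 0.4, -0.8]
grip_width: 0.5
gripper_force: 0.0
```

Emit:
jog_arm(
  motion=[
    {"tx":0,"ty":0,"tz":0,"yaw":0,"fingers":0.4},
    {"tx":0,"ty":0,"tz":0,"yaw":0,"fingers":0.5},
    {"tx":0,"ty":0,"tz":0,"yaw":0,"fingers":1},
    {"tx":0,"ty":0,"tz":0,"yaw":0,"fingers":1},
    {"tx":0,"ty":0,"tz":0,"yaw":0,"fingers":1},
    {"tx":0,"ty":0,"tz":0,"yaw":0,"fingers":1},
  ],
  newtons=60,
)

```text
t: 7.35
tool_pos: [0.6381, -0.0559, 0.0523]
tcp_rot: [-0.0, 0.634, 0.774, -0.001]
ft_force: [-7.9, -1.4, 6.5]
grip_width: 0.154
gripper_force: 59.4
```

Emit:
jog_arm(
  motion=[
    {"tx":-0.005,"ty":0.025,"tz":0,"yaw":0,"fingers":1},
    {"tx":-0.01,"ty":0.05,"tz":0,"yaw":0,"fingers":1},
    {"tx":-0.015,"ty":0.075,"tz":0,"yaw":0,"fingers":1},
    {"tx":-0.017,"ty":0.085,"tz":0,"yaw":0,"fingers":1},
    {"tx":-0.017,"ty":0.085,"tz":0,"yaw":0,"fingers":1},
    {"tx":-0.017,"ty":0.085,"tz":0,"yaw":0,"fingers":1},
  ],
)

```text
t: 7.85
tool_pos: [0.6348, -0.0403, 0.0523]
tcp_rot: [0.001, 0.634, 0.774, -0.002]
ft_force: [-7.5, -6.6, 5.1]
grip_width: 0.15
gripper_force: 59.3
```

```bash
python3 - <<'E'
from h import *
im=viewer.camera("top"); a=cv2.resize(im[180:260,330:420,::-1],None,fx=4.5,fy=4.5,interpolation=3)
im=viewer.camera("scene"); b=cv2.resize(im[220:300,220:310,::-1],None,fx=4.4,fy=4.4,interpolation=3)
c=np.zeros((360,805,3),np.uint8)[:,:800]; c[:360,:400]=a[:360,:400]; c[:352,404:800]=b[:352,:396]
cv2.imwrite("pics/c6.png",c); o=bot.observe();print(o["tool_pos"],o["ft_force"])
E
```

```text
[ 0.63487903 -0.04042072  0.05230863] [-6.99808235 -6.90602758  5.32815201]
```

View pics/c6.png

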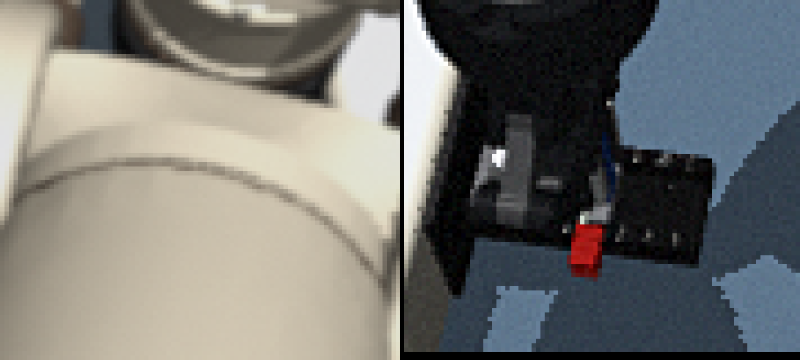

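The scene view shows the tab's blue edge at about (608,165), with the foot line at (585,218) close to the rider top at (587,232). It's nearly there. I'll refine the required travel by fitting the tab and rider silhouettes in the clear first pictures.

```bash
cat > fit.py <<'E'
from h import *
from scipy.optimize import least_squares
def box(c,y0,sx,sy,z0,z1,yaw):
    ux=np.array([np.cos(yaw),np.sin(yaw)]);uy=np.array([-ux[1],ux[0]])
    return np.array([[*(c+a*sx/2*ux+b*sy/2*uy),z] for a in(-1,1) for b in(-1,1) for z in(z0,z1)])
def cen(cam,P):
    h=cv2.convexHull(np.array([proj(cam,p) for p in P],np.float32)); m=cv2.moments(h); return np.array([m["m10"],m["m01"]])/m["m00"]
def seg(cam,col):
    f=cv2.cvtColor(cv2.imread(f"pics/{cam}0.png"),cv2.COLOR_BGR2HSV).astype(int); h,s,v=f[...,0],f[...,1],f[...,2]
    m=((s>110)&(v>40)&((h<8)|(h>172))) if col=="r" else ((h>105)&(h<130)&(s>120)&(v>30))
    r,c=(slice(180,235),slice(350,400)) if cam=="top" else (slice(235,285),slice(235,275))
    k=np.zeros(m.shape,np.uint8); k[r,c]=m[r,c]; n,l,st,ce=cv2.connectedComponentsWithStats(k)
    i=1+np.argmax(st[1:,4]); print(cam,col,st[i],ce[i].round(2)); return ce[i]
obs={(c,k):seg(c,k) for c in("top","scene") for k in "br"}
def model(p,yaw,o,rel=True):
    t=p[:2];uy=np.array([-np.sin(yaw),np.cos(yaw)]);ux=np.array([uy[1],-uy[0]])
    r=t+.026*ux+o*uy
    return box(t,0,.014,.018,.038,.086,yaw),box(r,0,.011,.010,.028,.041,yaw)
def res(p,yaw):
    T,Rr=model(p,yaw,p[2]); out=[]
    for i,c in enumerate(("top","scene")):
        off=p[3+2*i:5+2*i]
        out+=[cen(c,T)+off-obs[c,"b"],cen(c,Rr)+off-obs[c,"r"],off*.4]
    return np.concatenate(out)
for d in (9.5,10.5,11.3,12,13):
    s=least_squares(res,[.6376,-.056,.02,0,0,0,0],args=(np.radians(d),),x_scale=[.01,.01,.01,1,1,1,1]); print(d,s.x.round(4),round(s.cost,3),res(s.x,np.radians(d)).round(2))
s=least_squares(lambda q:res(q[:7],q[7]),[.6376,-.056,.02,0,0,0,0,.2],x_scale=[.01,.01,.01,1,1,1,1,.1]);print(s.x.round(4),s.cost)
E
python3 fit.py
```

```text
top b [376 199  13  14 116] [381.62 205.84]
top r [363 195   9  10  67] [366.69 199.64]
scene b [243 244  15  21 216] [250.61 254.02]
scene r [257 270   9  14  88] [260.95 276.34]Traceback (most recent call last):
  File "fit.py", line 26, in <module>
    s=least_squares(res,[.6376,-.056,.02,0,0,0,0],args=(np.radians(d),),x_scale=[.01,.01,.01,1,1,1,1]); print(d,s.x.round(4),round(s.cost,3),res(s.x,np.radians(d)).round(2))
    return func(*args, **kwargs)
    result = trf(vector_fun.fun, vector_fun.jac, x0, f0, J0, lb, ub, ftol, xtol,
                 gtol, max_nfev, x_scale, loss_function, tr_solver,
                 tr_options.copy(), verbose, callback=callback_wrapped)
    return trf_no_bounds(
        fun, jac, x0, f0, J0, ftol, xtol, gtol, max_nfev, x_scale,
        loss_function, tr_solver, tr_options, verbose, callback=callback)
    J = jac(x)
    self._update_jac()
    ~~~~~~~~~~~~~~~~^^
    self.J = self.jac_wrapped(xp_copy(self.x), f0=self.f)
             ~~~~~~~~~~~~~~~~^^^^^^^^^^^^^^^^^^^^^^^^^^^^
    J, dct = approx_derivative(
             ~~~~~~~~~~~~~~~~~^
        self
[... 629 characters left out ...]
eturn np.atleast_1d(self.fun(x))
                         ~~~~~~~~^^^
    return self.f(x, *self.args, **self.kwargs)
           ~~~~~~^^^^^^^^^^^^^^^^^^^^^^^^^^^^^^
  File "fit.py", line 23, in res
    out+=[cen(c,T)+off-obs[c,"b"],cen(c,Rr)+off-obs[c,"r"],off*.4]
                                  ~~~^^^^^^
  File "fit.py", line 7, in cen
    h=cv2.convexHull(np.array([proj(cam,p) for p in P],np.float32)); m=cv2.moments(h); return np.array([m["m10"],m["m01"]])/m["m00"]
                               ~~~~^^^^^^^
  File "h.py", line 8, in proj
    p=viewer.camera_params(c);x=np.array(p["mtx"])@(np.array(p["R"])@X+p["t"]);return x[:2]/x[2]
ValueError: time passes only in moves, steps and waits
```

```bash
sed -i 's/^def ray/import functools\nPP={c:viewer.camera_params(c) for c in ("top","scene")}\ndef ray/; s/viewer.camera_params(c);/PP[c];/' h.py; sed -i 's/x_scale=/diff_step=1e-3,x_scale=/' fit.py; sed -i '/^import functools/d' h.py
python3 fit.py 2>&1 | tail -12
```

```text
top b [376 199  13  14 116] [381.62 205.84]
top r [363 195   9  10  67] [366.69 199.64]
scene b [243 244  15  21 216] [250.61 254.02]
scene r [257 270   9  14  88] [260.95 276.34]
9.5 [ 0.6359 -0.057   0.0192 -0.3213  0.1095 -0.2645 -0.247 ] 2.202 [ 0.35  1.04 -0.3  -1.06 -0.13  0.04  0.34 -0.91 -0.3   0.95 -0.11 -0.1 ]
10.5 [ 0.6361 -0.057   0.0188 -0.3172  0.1017 -0.2705 -0.2392] 1.821 [ 0.35  0.95 -0.3  -0.96 -0.13  0.04  0.3  -0.82 -0.26  0.86 -0.11 -0.1 ]
11.3 [ 0.6362 -0.057   0.0185 -0.3162  0.0955 -0.273  -0.2321] 1.548 [ 0.34  0.87 -0.29 -0.89 -0.13  0.04  0.27 -0.75 -0.23  0.79 -0.11 -0.09]
12 [ 0.6363 -0.0569  0.0182 -0.3149  0.0902 -0.2751 -0.2248] 1.331 [ 0.33  0.81 -0.28 -0.82 -0.13  0.04  0.25 -0.69 -0.2   0.73 -0.11 -0.09]
13 [ 0.6364 -0.0569  0.0178 -0.3136  0.0826 -0.2781 -0.2164] 1.056 [ 0.32  0.72 -0.27 -0.73 -0.13  0.03  0.22 -0.6  -0.17  0.64 -0.11 -0.09]
[ 0.6375 -0.0566  0.0138 -0.3139  0.0232 -0.2905 -0.146   0.3833] 0.037565994286577024
```

```bash
cat >> fit.py <<'E'
print("---")
T,Rr=model([.6376,-.0565],np.radians(11.3),.0185)
for c in("top","scene"):
    for P in(T,Rr):
        q=np.array([proj(c,p) for p in P]);print(c,q.min(0).round(1),q.max(0).round(1))
# scan current frame: rider & tab foot in scene (half-pixel upsampled)
ux=np.array([.9806,.1959]);uy=np.array([-.1959,.9806])
for d in (.014,.016,.018,.020,.022):
    t=np.array([.6376,-.0565])+d*uy
    print(d,"footline end +x",proj("scene",[*(t+.007*ux),.038]).round(1),proj("scene",[*(t+.007*ux),.086]).round(1))
for z in(.028,.041): print([proj("scene",[*(np.array([.6376,-.0565])+.026*ux+(.0185+e)*uy),z]).round(1).tolist() for e in(-.005,0,.005)])
E
python3 fit.py | sed -n '/---/,$p'
python3 - <<'E'
import cv2
import numpy as np
for c,(r,k) in {"top":(slice(190,222),slice(358,398)),"scene":(slice(240,286),slice(238,276))}.items():
    im=cv2.imread(f"pics/{c}0.png")[r,k]; cv2.imwrite(f"pics/z_{c}.png",cv2.resize(im,None,fx=10,fy=10,interpolation=0))
a=cv2.imread("pics/z_top.png");b=cv2.imread("pics/z_scene.png")
o=np.zeros((460,790,3),np.uint8);o[:320,:400]=a;o[:,410:790]=b;cv2.imwrite("pics/z.png",o)
E
```

```text
---
top [374.4 197. ] [389.7 214.6]
top [362.6 193.2] [370.3 202.5]
scene [242.5 243. ] [259.4 265.9]
scene [256.7 273. ] [265.1 283.4]
0.014 footline end +x [260.5 266.3] [257. 253.]
0.016 footline end +x [261.7 266.5] [258.3 253.2]
0.018 footline end +x [262.9 266.7] [259.6 253.4]
0.02 footline end +x [264.1 266.9] [260.9 253.6]
0.022 footline end +x [265.3 267.1] [262.1 253.8]
[[258.4, 279.4], [261.4, 279.9], [264.4, 280.3]]
[[257.4, 276.1], [260.5, 276.6], [263.5, 277.1]]
```

View pics/z.png

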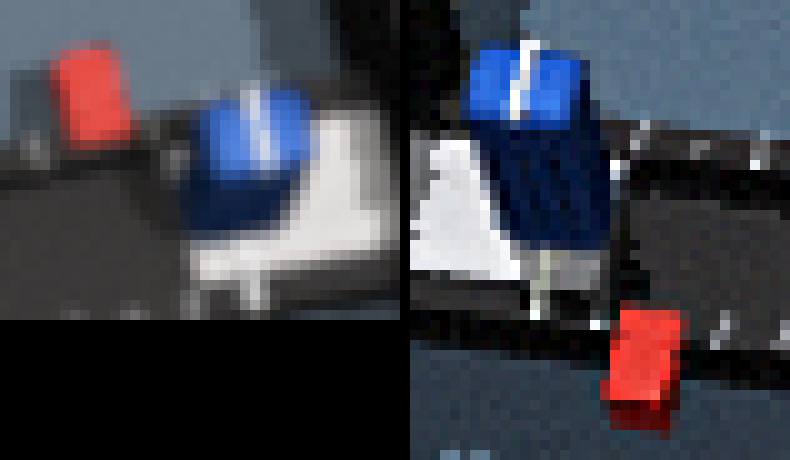

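The clear zoom shows the tab's top line centred at (522,80) and its foot line on the rail at (537,315) in the scene half, with the rider top face centred at about (645,356). In the top half the tab's top line is centred at (256,127) and the rider top at about (89,85).

```bash
python3 - <<'E'
from h import *
S=lambda u,v,z:ray("scene",238+(u-410)/10-.5,240+v/10-.5,z)
T=lambda u,v,z:ray("top",358+u/10-.5,190+v/10-.5,z)
for n,r,t,f in(("S",S(645,356,.041),S(522,80,.086),S(537,315,.038)),("T",T(89,85,.041),T(256,127,.086),T(250,290,.038))):
    for d in(10.5,11.3,12.3):
        a=np.radians(d);ux=np.array([np.cos(a),np.sin(a)]);uy=np.array([-ux[1],ux[0]])
        print(n,d,"top: ux %.4f uy %.4f"%((r-t)[:2]@ux,(r-t)[:2]@uy),"foot: ux %.4f uy %.4f"%((r-f)[:2]@ux,(r-f)[:2]@uy))
E
```

```text
S 10.5 top: ux 0.0233 uy 0.0199 foot: ux 0.0053 uy 0.0195
S 11.3 top: ux 0.0236 uy 0.0196 foot: ux 0.0055 uy 0.0194
S 12.3 top: ux 0.0239 uy 0.0192 foot: ux 0.0059 uy 0.0193
T 10.5 top: ux 0.0238 uy 0.0193 foot: ux 0.0396 uy 0.0201
T 11.3 top: ux 0.0241 uy 0.0190 foot: ux 0.0398 uy 0.0196
T 12.3 top: ux 0.0244 uy 0.0186 foot: ux 0.0402 uy 0.0189
```

Emit:
jog_arm(
  motion=[
    {"tx":-0.002,"ty":0.01,"tz":0,"yaw":0,"fingers":1},
    {"tx":-0.003,"ty":0.017,"tz":0,"yaw":0,"fingers":1},
    {"tx":-0.003,"ty":0.017,"tz":0,"yaw":0,"fingers":1},
    {"tx":-0.003,"ty":0.017,"tz":0,"yaw":0,"fingers":1},
    {"tx":-0.003,"ty":0.017,"tz":0,"yaw":0,"fingers":1},
  ],
)

```text
t: 8.37
tool_pos: [0.6342, -0.0372, 0.0523]
tcp_rot: [0.001, 0.634, 0.774, -0.002]
ft_force: [-7.7, -6.7, 5.2]
grip_width: 0.153
gripper_force: 59.3
```

```bash
python3 - <<'E'
from h import *
im=viewer.camera("scene"); cv2.imwrite("pics/s9.png",im[:,:,::-1])
z=cv2.resize(im[245:290,245:290,::-1],None,fx=12,fy=12,interpolation=0)
cv2.imwrite("pics/z9.png",z); o=bot.observe();print(o["tool_pos"],o["ft_force"])
E
```

```text
[ 0.63417509 -0.03721528  0.05229599] [-8.23029203 -6.41623662  5.39552366]
```

View pics/z9.png

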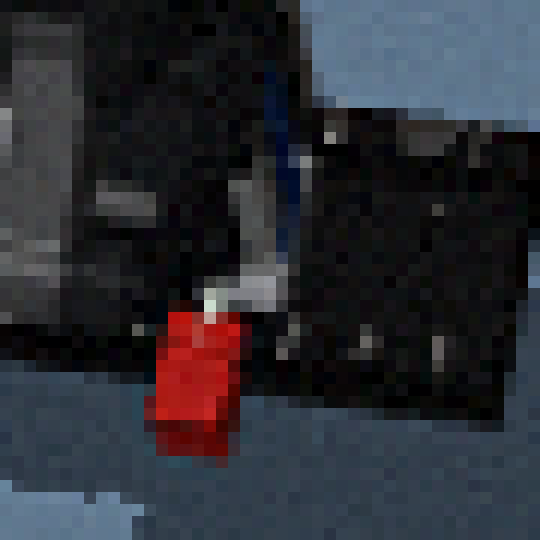

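The line of the tab's foot, at about (210,315), runs straight into the middle of the rider's top edge (168–240). That agrees with 19.1 mm of travel against 19.3 mm estimated. The grip is steady at 59 N, so I'm handing in.

```bash
python3 -c "
from workcell import bot
print(bot.job_done())"
```

```text
the job is handed in; nothing more can be done
None
```

I pushed the filter drawer home against its stop, then pulled the shutter out about 19 mm, with its white line on the red rider to within about 0.5 mm by my measurement, and handed the job in still holding it there; the dish, jar, dropper bottle and beaker were not touched, and no verdict came back.

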